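# Put the mixed-up lampshades back on their own bases

## Task

The shades of the three study lamps got mixed up before the review: give each base the shade of its own colour, resting one shade upright on the grey felt pad while its place is still taken. Set every shade down gently, upright and squarely on its base around the light puck, never dropping one or tipping it over, and leave the bases and the tape, glue and pens where they stand.

Things in the scene. Friction and masses are not known exactly. Their poses are not given: they have to be found in the camera images.
- red_shade: Loose lampshade, 120 g: white closed tube 60 mm across with amber leaf-shaped openings, on a red foot. Origin: centre of the foot's underside, z up. Hold it by its finial: upright red cylinder 18 mm across on the axis, 110 to 140 mm above the origin (its top). Foot: 64 mm across, hollow (58 mm, 12 mm deep), alike on all shades: any fits any base. Round: yaw is free.
- blue_shade: Loose lampshade, 120 g: crossed white fins under three round tiers, 88, 72 and 52 mm across, on a blue foot. Origin: centre of the foot's underside, z up. Hold it by its finial: upright blue cylinder 18 mm across on the axis, 110 to 140 mm above the origin (its top). Foot: 64 mm across, hollow (58 mm, 12 mm deep), alike on all shades: any fits any base. Round: yaw is free.
- green_shade: Loose lampshade, 120 g: white cone with brown rings, 80 mm across low down, 32 mm at its top, on a green foot. Origin: centre of the foot's underside, z up. Hold it by its finial: upright green cylinder 18 mm across on the axis, 110 to 140 mm above the origin (its top). Foot: 64 mm across, hollow (58 mm, 12 mm deep), alike on all shades: any fits any base. Round: yaw is free.
- red_base: Loose lamp base, 0.7 kg: drum 110 mm across, 30 mm tall, red top, cardboard side; a shade stands on it at the start. Origin: centre of its underside, on the table, z up. A shade's foot stands on its flat top, 30 mm above the origin, around the light puck (36 mm across, 8 mm high) at its centre, with 11 mm of play each way.
- blue_base: Loose lamp base, 0.7 kg: drum 110 mm across, 30 mm tall, blue top, cardboard side; a shade stands on it at the start. Origin: centre of its underside, on the table, z up. A shade's foot stands on its flat top, 30 mm above the origin, around the light puck (36 mm across, 8 mm high) at its centre, with 11 mm of play each way.
- green_base: Loose lamp base, 0.7 kg: drum 110 mm across, 30 mm tall, green top, cardboard side; a shade stands on it at the start. Origin: centre of its underside, on the table, z up. A shade's foot stands on its flat top, 30 mm above the origin, around the light puck (36 mm across, 8 mm high) at its centre, with 11 mm of play each way.
- felt_pad: Square grey felt pad, 160 x 160 mm and 5 mm thick, fixed to the table, empty at the start: the free spot. Origin: centre of its underside; sides along its x and y axes.
- tape_roll: Bystander: loose yellow roll of tape lying flat, 92 mm across, 25 mm tall. Origin: centre of its underside.
- glue_bottle: Bystander: loose white glue bottle with an orange cap, standing, 52 mm across, 130 mm tall. Origin: centre of its underside.
- pen_pot: Bystander: loose dark steel pot with pens, 72 mm across, 140 mm tall with the pens. Origin: centre of its underside.

How it is judged:
By the outcome, as a careful person would: the job done as asked, in the order asked, and still so for the second after the job is handed in, with the robot touching nothing.
It also fails if it takes over 123 s, if anything falls off the work surface, if the arm or the gripper's body presses on something with over 40 N, if the wrist force passes 120 N, or if a joint passes its speed limit or range.

## Robot

A 7-joint arm with a two-finger parallel gripper is mounted at the origin on the work surface. World frame = base frame: x ahead of the robot, y to its left, z up, the work surface at z = 0. Lengths are in m, angles in rad, forces in N, time in s.
With the tool pointing down it reaches from about 0.35 to 0.9 m from the base axis. Payload 19.9 kg.
Tool frame: the origin (TCP) lies midway between the tips of the shut fingers; the grasp point (between the pads) lies ctrl.grip_point_offset behind it (ctrl.grip_point_offset is the distance from the TCP to the grasp point, in m); z points along the fingers, y is the line along which they close (so a half turn about z gives the same grasp; the last joint's range is limited). The gripper opens to 85 mm and grips with 20 to 120 N. Pads are 22 mm wide; open, the fingers measure 114 mm over their backs; the gripper's body (76 mm by 85 mm) begins 54 mm behind the grasp point. The pads swing forward as they close: fully open they stand 13 mm farther back than shut.
Start: joints at [1.101, 0.417, -0.01, 1.614, 0.005, 1.111, -0.053], TCP at [0.259, -0.569, 0.231] pointing down, gripper open.
Joint ranges: [-2.81, 2.81], [-0.39, 2.02], [-1.27, 1.25], [0.06, 2.57], [-1.19, 4.33], [0.19, 2], [-2.82, 2.82]. Speed limits (rad/s): [1.89, 1.89, 2.39, 2.39, 3.01, 3.01, 3.01].

## Interface

Orientations are given as a rotation vector (axis times angle).
In Python, from cell import ctrl gives the robot as it stands. The module is installed in compiled form; this text tells all that it offers.
- The arm moves only by the tool carry_out, never from a script. Its argument "moves" is a list that holds one entry, the list of rows, each a list of 7 numbers: the shift along the world's x, y, z in mm, then the turn, a rotation vector about the world's x, y, z in rad, then the gripper's target within -1 to 1 (shut at 1, half-way at 0, fully open at -1). In form: [[[dx, dy, dz, rx, ry, rz, fingers], ...]]. A call has 1 to 8 rows; each row shifts and turns the commanded pose from where the row before left it; what a row does not reach is not made up. A row lasts 1/8 s, in which the tool goes at most 62.5 mm and 10.7 degrees, less where a joint would pass 70% of its speed; a pose out of reach is approached as far as the arm can. A call is refused whole if a number of a shift passes 62.5 or a number of a turn 0.188, either way. A call with a gripper value outside its range is refused whole. The fingers move at their own pace and stop on an object; "force" is the grip in N (left out, the last holds). Time passes only in rows, so rows that do not move let the fingers close. It gives the time, the measured TCP pose, the force, the opening and the grip force at its end, in the units of the state.
- ctrl.sense(): the state, without advancing time (a new reading comes with each control period).
- ctrl.capture(name): name is "scene" or "top" or "wrist"; returns the picture (420x560x3 uint8, red, green, blue); there is no depth.
- ctrl.camera_params(name): a dict with "fx", "fy", "cx", "cy" (pixels), "R" (3x3) and "t" (3): a world point X has camera coordinates R X + t; the wrist camera has in their place "mount" (4x4, takes a point from camera to tool coordinates, whose origin is the TCP and whose axes are the flange's). Camera axes: x right, y down, z forward; pixel columns grow to the right and rows downward; lengths in m; the calibration is good to about 2 mm. The wrist camera is an equidistant fisheye: a pixel r from the principal point sees the ray r / f radians off the axis. A picture is of the moment at which its call begins: read the wrist's pose just before it. camera_params takes no time and is no camera call.
- ctrl.close_job(): hands the job in; it is judged then, once.
The state is a dict: "time_s": time; "q": joint angles; "dq": joint speeds; "joint_efforts": joint torques, N m; "tcp_pos": TCP position; "orientation": TCP orientation; "wrist_force": force on the tool from outside, world axes, zero at the start; "torque": the same for the moment, N m; "gripper_width": opening from 0.0 (shut) to 1.0 (fully open); "gripper_force": force on a finger pad.
Only numpy, scipy, OpenCV 4.12 (cv2) and the standard library are available. Lean on these libraries where they do the work, as an engineer would, in place of code of your own. Each camera call takes 0.05 s, during which the arm holds its last target. There are 200 camera calls.

## Working session

There is one attempt and no reset: what is moved stays moved. The work goes in short steps, Python scripts to look and compute and a tool call to move; the robot and the scene stay as the last step left them, time stands still between calls to the robot, and variables do not carry over. Pictures are saved under pics/ and viewed, at most 14 in all, crops included, and the job is handed in when it is done.

Besides the shell and the picture viewer there is one more tool, called after "Call:" in YAML: its name, and indented under it one key for each argument. carry_out: Moves the arm, as the interface text tells. Its arguments: {"type":"object","properties":{"moves":{"type":"array"},"force":{"type":"number"}},"required":["moves"]}

```bash
mkdir -p pics; python3 - <<'E'
from cell import ctrl
import cv2
s=ctrl.sense();print(s, ctrl.grip_point_offset)
for n in("scene","top"):
    cv2.imwrite(f"pics/{n}0.png",ctrl.capture(n)[:,:,::-1]);print(n,ctrl.camera_params(n))
print(ctrl.camera_params("wrist"))
E
```

```text
{'time_s': 0.0, 'q': array([ 1.10148669,  0.4179368 , -0.01029565,  1.61413997,  0.00468343,
        1.11069902, -0.05300091]), 'dq': array([ 0.00236361, -0.00089012, -0.00069218, -0.00059306, -0.00126503,
        0.00022182, -0.00031044]), 'joint_efforts': array([ 3.03271472e-04, -8.64458084e+01,  6.78860787e-01, -4.34899306e+01,
        1.90030894e-02,  7.36471295e-03, -7.49994388e-05]), 'tcp_pos': array([ 0.25915416, -0.56837782,  0.23069788]), 'orientation': array([-3.06890766e+00, -6.66641838e-01,  5.03207315e-04]), 'wrist_force': array([ 0.30124453,  0.11295469, -0.34695741]), 'torque': array([ 0.05825692,  0.04411502, -0.00846601]), 'gripper_force': 0.0, 'gripper_width': 0.9992901663905441} 0.0187
scene {'fx': 441.4316514527862, 'fy': 441.4316514527862, 'cx': 285.82852875692174, 'cy': 211.78487127145613, 'R': array([[ 0.65363059,  0.75664105, -0.01616693],
       [ 0.42865672, -0.38773464, -0.81603632],
       [-0.62371505,  0.52645624, -0.57777449]]), 't': array([-0.409621  , -0.20916041,  1.4163884 ])}
top {'fx': 473.4393733061905, 'fy': 473.4393733061905, 'cx': 286.1847115566719, 'cy': 210.80299837529725, 'R': array([[ 0.02379599, -0.99957681, -0.01673201],
       [-0.99614709, -0.02229459, -0.08481705],
       [ 0.08440812,  0.01868585, -0.99625605]]), 't': array([7.74584949e-06, 6.09301909e-01, 9.77681743e-01])}
{'fx': 325.19226210127806, 'fy': 325.19226210127806, 'cx': 282.4749505741173, 'cy': 207.02849631163156, 'mount': array([[-1.00229082e-03, -9.50539618e-01, -3.10601722e-01,
         7.96410756e-02],
       [ 9.99999494e-01, -9.24604588e-04, -3.97348167e-04,
        -1.45611917e-04],
       [ 9.05113980e-05, -3.10601963e-01,  9.50540064e-01,
        -1.41816802e-01],
       [ 0.00000000e+00,  0.00000000e+00,  0.00000000e+00,
         1.00000000e+00]])}
```

View pics/scene0.png

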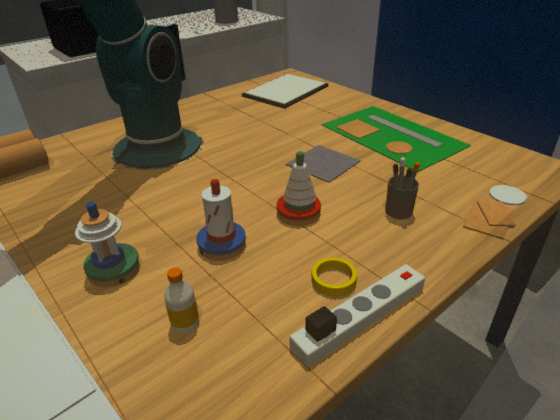

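View pics/top0.png

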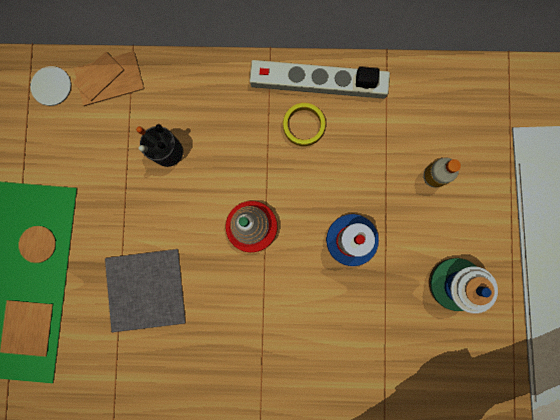

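The scene view shows the red shade on the blue base (finial 215,184), the green on the red base (300,157) and the blue on the green base (93,209). In the top view the bases are near (353,239), (251,226) and (457,285), and the pad is at (146,290). I'll measure from both views.

```bash
cat > h.py <<'E'
import numpy as np, cv2
from scipy.spatial.transform import Rotation as Ro
from scipy.optimize import least_squares
from cell import ctrl
P={n:ctrl.camera_params(n) for n in("scene","top","wrist")}
def ray(n,uv,s=None):
    p=P[n]; u=(uv[0]-p["cx"])/p["fx"]; v=(uv[1]-p["cy"])/p["fy"]
    if n!="wrist":
        return -p["R"].T@p["t"], p["R"].T@np.array([u,v,1.])
    r=np.hypot(u,v); k=np.sin(r)/max(r,1e-9)
    d=p["mount"][:3,:3]@np.array([u*k,v*k,np.cos(r)]); R=Ro.from_rotvec(s["orientation"]).as_matrix()
    return R@p["mount"][:3,3]+s["tcp_pos"], R@d
def atz(r,z): o,d=r; return o+d*(z-o[2])/d[2]
def tri(rs):
    A=np.zeros((3,3));b=np.zeros(3)
    for o,d in rs:
        d=d/np.linalg.norm(d);M=np.eye(3)-np.outer(d,d);A+=M;b+=M@o
    x=np.linalg.solve(A,b)
    return x,[np.linalg.norm(np.cross(x-o,d/np.linalg.norm(d))) for o,d in rs]
def mask(im,c):
    h=cv2.cvtColor(im,cv2.COLOR_RGB2HSV);H,S,V=cv2.split(h)
    m={"red":((H<5)|(H>172))&(S>170)&(V>60),"green":(H>48)&(H<95)&(S>80)&(V>25),"blue":(H>100)&(H<130)&(S>110)&(V>25)}[c]
    return m.astype(np.uint8)
def blobs(im,c,roi):
    x0,y0,x1,y1=roi;n,l,st,ce=cv2.connectedComponentsWithStats(mask(im,c)[y0:y1,x0:x1])
    return [(st[i]+[x0,y0,0,0,0],ce[i]+[x0,y0]) for i in range(1,n) if st[i][4]>8]
E
python3 - <<'E'
from h import *
S=cv2.imread("pics/scene0.png")[:,:,::-1];T=cv2.imread("pics/top0.png")[:,:,::-1]
S=np.ascontiguousarray(S);T=np.ascontiguousarray(T)
for n,im,c,roi in [("S",S,"red",(190,170,260,265)),("S",S,"green",(270,145,330,230)),("S",S,"blue",(70,195,140,285)),("S",S,"blue",(190,170,260,265)),("S",S,"red",(270,145,330,230)),("S",S,"green",(70,195,150,285)),
 ("T",T,"red",(320,200,390,280)),("T",T,"green",(215,190,290,260)),("T",T,"blue",(420,250,505,320)),("T",T,"blue",(320,200,390,280)),("T",T,"red",(215,190,290,260)),("T",T,"green",(420,250,505,320))]:
    print(n,c,[(list(map(int,a)),b.round(1)) for a,b in blobs(im,c,roi)])
for px in [(106,258),(179,250),(186,322),(112,332)]: print(atz(ray("top",px),.005).round(3))
for px in [(323,146),(358,158),(327,178),(289,161)]: print(atz(ray("scene",px),.005).round(3))
E
```

```text
S red []
S green [([297, 152, 6, 3, 15], array([299.5, 153.1]))]
S blue [([87, 202, 8, 5, 30], array([ 90.4, 204.1]))]
S blue [([228, 224, 17, 26, 182], array([237.7, 236.6])), ([197, 227, 10, 21, 141], array([201.8, 237.5]))]
S red []
S green [([84, 244, 54, 33, 581], array([114.2, 262.6]))]
T red [([336, 227, 11, 28, 48], array([339.4, 241.2])), ([355, 235, 10, 9, 69], array([359.6, 239. ]))]
T green [([239, 217, 9, 10, 68], array([243. , 221.2]))]
T blue [([445, 272, 13, 28, 111], array([449.1, 284.8])), ([476, 288, 15, 9, 92], array([484.2, 292. ]))]
T blue [([326, 214, 52, 52, 1031], array([348.7, 239.5]))]
T red [([226, 201, 51, 51, 891], array([253.6, 228.5]))]
T green [([431, 258, 44, 53, 935], array([446.2, 280.6]))]
[0.5   0.401 0.005]
[0.521 0.244 0.005]
[0.369 0.222 0.005]
[0.344 0.379 0.005]
[0.361 0.384 0.005]
[0.488 0.405 0.005]
[0.508 0.254 0.005]
[0.363 0.241 0.005]
```

```bash
python3 - <<'E'
from h import *
for c,s,t in [("green",(299.5,153.5),(243.3,221)),("red",(214.5,182.5),(360,239)),("blue",(91.5,204.5),(486,292))]:
    print(c,[np.round(x,4) for x in tri([ray("scene",s),ray("top",t)])])
# base tops at z=.03: circles from top extents (left,top,bottom; use w=52) and scene
for c,t,s in [("red",(251.5,226.5),(299,206)),("blue",(352.5,239.5),(221,237)),("green",(457,284.5),(111,260.5))]:
    print(c,[np.round(x,4) for x in tri([ray("top",t),ray("scene",s)])],atz(ray("top",t),.03).round(4))
R=Ro.from_rotvec(ctrl.sense()["orientation"]).as_matrix();print(R.round(3))
E
```

```text
green [array([0.5765, 0.0887, 0.1674]), array([0.0004, 0.0004])]
red [array([ 0.5489, -0.1238,  0.1651]), array([0.0004, 0.0004])]
blue [array([ 0.4602, -0.3474,  0.1677]), array([0.0004, 0.0004])]
red [array([0.5748, 0.0876, 0.0214]), array([0.0006, 0.0006])] [0.574  0.0863 0.03  ]
blue [array([ 0.5517, -0.1271,  0.0245]), array([0., 0.])] [ 0.5516 -0.1264  0.03  ]
green [array([ 0.4632, -0.3453,  0.0251]), array([0.0003, 0.0003])] [ 0.4636 -0.3434  0.03  ]
[[ 0.91   0.415 -0.001]
 [ 0.415 -0.91   0.001]
 [-0.    -0.001 -1.   ]]
```

Call:
carry_out:
  moves:
    - [[10, 20, 15, 0, 0, 0, -1], [22, 45, 15, 0, 0, 0, -1], [24, 48, 10, 0, 0, 0, -1], [24, 48, 0, 0, 0, 0, -1], [24, 48, 0, 0, 0, 0, -1], [24, 48, 0, 0, 0, 0, -1], [24, 48, 0, 0, 0, 0, -1], [24, 48, 0, 0, 0, 0, -1]]
  force: 40

```text
time_s: 1.1
tcp_pos: [0.4357, -0.214, 0.2712]
orientation: [-3.07, -0.667, 0.0]
wrist_force: [0.8, -0.1, -0.2]
gripper_width: 1.0
gripper_force: 0.0
```

Call:
carry_out:
  moves:
    - [[24, 48, 0, 0, 0, 0, -1], [24, 48, 0, 0, 0, 0, -1], [24, 48, 0, 0, 0, 0, -1], [24, 48, 0, 0, 0, 0, -1], [24, 48, 0, 0, 0, 0, -1], [24, 48, -10, 0, 0, 0, -1], [15, 30, -10, 0, 0, 0, -1], [0, 0, 0, 0, 0, 0, -1]]

```text
time_s: 2.1
tcp_pos: [0.594, 0.105, 0.2498]
orientation: [-3.067, -0.672, 0.003]
wrist_force: [-0.1, -0.0, 0.6]
gripper_width: 1.004
gripper_force: 0.0
```

```bash
cat > look.py <<'E'
import sys
from h import *
s=ctrl.sense();im=np.ascontiguousarray(ctrl.capture("wrist"))
cv2.imwrite(f"pics/{sys.argv[1]}.png",im[:,:,::-1])
print(s["time_s"],s["tcp_pos"].round(4),s["orientation"].round(3),s["gripper_width"])
for c in ("red","green","blue"):
    print(c,[(list(map(int,a)),atz(ray("wrist",b,s),.17).round(4)) for a,b in blobs(im,c,(0,0,560,420)) if a[4]>60])
E
python3 look.py w1
```

```text
2.1 [0.594  0.105  0.2498] [-3.067e+00 -6.720e-01  3.000e-03] 1.0038308212020577
red [([243, 149, 92, 84, 2043], array([0.6214, 0.1133, 0.17  ])), ([404, 256, 36, 20, 91], array([ 0.6045, -0.0148,  0.17  ]))]
green [([0, 11, 58, 254, 5578], array([0.5951, 0.3541, 0.17  ])), ([280, 222, 22, 32, 548], array([0.5812, 0.093 , 0.17  ])), ([494, 323, 12, 20, 100], array([ 0.5702, -0.1621,  0.17  ]))]
blue [([387, 236, 69, 43, 1387], array([ 0.6127, -0.0124,  0.17  ]))]
```

View pics/w1.png

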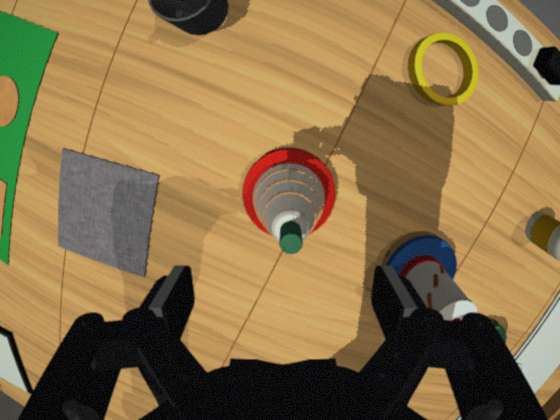

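The wrist view shows the green finial's top disc near (291,243), the red base around (289,192) and the pad's corners at (62,149), (159,174), (145,276) and (59,245).

```bash
python3 - <<'E'
from h import *
s=ctrl.sense()
rw=ray("wrist",(291,243.5),s)
print(atz(rw,.17),tri([rw,ray("top",(243.3,221)),ray("scene",(299.5,153.5))]))
print(atz(ray("wrist",(289,192),s),.03))
c=[atz(ray("wrist",p,s),.005) for p in[(62,149),(159,174),(145,276),(59,245)]];print(np.round(c,3),np.mean(c,0))
for b,p in [("red",(251.5,226.5)),]: print(atz(ray("top",p),.03))
E
```

```text
[0.57667293 0.08862912 0.17      ] (array([0.57633052, 0.08845924, 0.16772584]), [np.float64(0.0006011063582278862), np.float64(0.0006539410722003742), np.float64(0.00039501758374861526)])
[0.57807398 0.08816631 0.03      ]
[[0.5   0.403 0.005]
 [0.526 0.246 0.005]
 [0.37  0.223 0.005]
 [0.347 0.379 0.005]] [0.43561062 0.31259731 0.005     ]
[0.57396061 0.08630418 0.03      ]
```

Call:
carry_out:
  moves:
    - [[-9, -8, 0, 0, 0, 0, -1], [-8.5, -8.5, -15, 0, 0, 0, -1], [0, 0, -25, 0, 0, 0, -1], [0, 0, -25, 0, 0, 0, -1], [0, 0, -20, 0, 0, 0, -1], [0, 0, -12, 0, 0, 0, -1], [0, 0, -8, 0, 0, 0, -1], [0, 0, 0, 0, 0, 0, -1]]

```text
time_s: 3.15
tcp_pos: [0.5767, 0.0855, 0.1463]
orientation: [3.07, 0.666, -0.0]
wrist_force: [-0.1, -0.4, 0.7]
gripper_width: 1.002
gripper_force: 0.0
```

Call:
carry_out:
  moves:
    - [[0, 3, -1.5, 0, 0, 0, -1], [0, 0, 0, 0, 0, 0, 0], [0, 0, 0, 0, 0, 0, 0.3], [0, 0, 0, 0, 0, 0, 0.5], [0, 0, 0, 0, 0, 0, 1], [0, 0, 0, 0, 0, 0, 1], [0, 0, 0, 0, 0, 0, 1], [0, 0, 0, 0, 0, 0, 1]]

```text
time_s: 4.15
tcp_pos: [0.5768, 0.0889, 0.1448]
orientation: [-3.07, -0.667, -0.0]
wrist_force: [-0.6, 1.2, 1.8]
gripper_width: 0.192
gripper_force: 39.1
```

Call:
carry_out:
  moves:
    - [[0, 0, 0, 0, 0, 0, 1], [0, 0, 2, 0, 0, 0, 1], [0, 0, 4, 0, 0, 0, 1], [0, 0, 8, 0, 0, 0, 1], [0, 0, 10, 0, 0, 0, 1], [0, 0, 10, 0, 0, 0, 1], [0, 0, 10, 0, 0, 0, 1], [0, 0, 6, 0, 0, 0, 1]]

```text
time_s: 5.15
tcp_pos: [0.5769, 0.0889, 0.1956]
orientation: [3.07, 0.667, 0.001]
wrist_force: [-0.6, 0.1, -1.4]
gripper_width: 0.192
gripper_force: 39.1
```

```bash
python3 look.py w2|head -1
```

```text
5.15 [0.5769 0.0889 0.1956] [3.07e+00 6.67e-01 1.00e-03] 0.19188548603072167
```

View pics/w2.png

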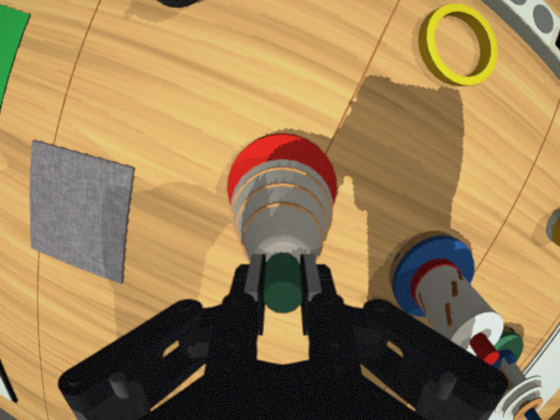

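The green shade is held upright between the pads, finial at (284,282), clear of the red base.

Call:
carry_out:
  moves:
    - [[-8, 12, 0, 0, 0, 0, 1], [-16, 25, 0, 0, 0, 0, 1], [-20, 32, 0, 0, 0, 0, 1], [-22, 35, 0, 0, 0, 0, 1], [-22, 35, 0, 0, 0, 0, 1], [-22, 35, -5, 0, 0, 0, 1], [-20, 30, -10, 0, 0, 0, 1], [-12, 19, -10, 0, 0, 0, 1]]

```text
time_s: 6.2
tcp_pos: [0.4326, 0.3139, 0.1693]
orientation: [-3.069, -0.671, 0.001]
wrist_force: [0.3, -0.4, -0.6]
gripper_width: 0.198
gripper_force: 39.1
```

Call:
carry_out:
  moves:
    - [[0, 0, -8, 0, 0, 0, 1], [0, 0, -12, 0, 0, 0, 1], [0, 0, -12, 0, 0, 0, 1], [0, 0, -8, 0, 0, 0, 1], [0, 0, -4, 0, 0, 0, 1], [0, 0, -2, 0, 0, 0, 1], [0, 0, 0, 0, 0, 0, 1], [0, 0, 0, 0, 0, 0, 1]]

```text
time_s: 7.2
tcp_pos: [0.4349, 0.3119, 0.124]
orientation: [-3.07, -0.667, -0.001]
wrist_force: [-0.5, 0.1, -1.3]
gripper_width: 0.195
gripper_force: 39.2
```

Call:
carry_out:
  moves:
    - [[0, 0, -1.5, 0, 0, 0, 1], [0, 0, -1, 0, 0, 0, 1], [0, 0, -0.8, 0, 0, 0, 1], [0, 0, -0.5, 0, 0, 0, 1], [0, 0, 0, 0, 0, 0, 1], [0, 0, 0, 0, 0, 0, 1]]

```text
time_s: 7.95
tcp_pos: [0.4348, 0.3119, 0.12]
orientation: [-3.07, -0.667, 0.0]
wrist_force: [-0.2, 0.3, -0.6]
gripper_width: 0.194
gripper_force: 39.2
```

Call:
carry_out:
  moves:
    - [[0, 0, -0.5, 0, 0, 0, 1], [0, 0, -0.3, 0, 0, 0, 1], [0, 0, 0, 0, 0, 0, 1], [0, 0, 0, 0, 0, 0, 1]]

```text
time_s: 8.45
tcp_pos: [0.435, 0.3123, 0.1197]
orientation: [-3.069, -0.667, -0.001]
wrist_force: [-0.8, 0.8, 6.8]
gripper_width: 0.193
gripper_force: 40.0
```

Call:
carry_out:
  moves:
    - [[0, 0, 0.3, 0, 0, 0, 0.6], [0, 0, 0, 0, 0, 0, 0.2], [0, 0, 0, 0, 0, 0, -0.5], [0, 0, 0, 0, 0, 0, -1], [0, 0, 0, 0, 0, 0, -1], [0, 0, 15, 0, 0, 0, -1], [0, 0, 40, 0, 0, 0, -1], [0, 0, 50, 0, 0, 0, -1]]

```text
time_s: 9.45
tcp_pos: [0.4343, 0.3118, 0.2262]
orientation: [-3.07, -0.668, 0.002]
wrist_force: [-0.0, 0.7, -0.1]
gripper_width: 0.999
gripper_force: 0.0
```

Call:
carry_out:
  moves:
    - [[5, -20, 20, 0, 0, 0, -1], [12, -44, 0, 0, 0, 0, -1], [12, -46, 0, 0, 0, 0, -1], [12, -46, 0, 0, 0, 0, -1], [12, -46, 0, 0, 0, 0, -1], [12, -46, 0, 0, 0, 0, -1], [12, -46, 0, 0, 0, 0, -1], [12, -46, 0, 0, 0, 0, -1]]

```text
time_s: 10.45
tcp_pos: [0.5241, -0.0295, 0.2457]
orientation: [3.07, 0.667, 0.002]
wrist_force: [0.9, 0.4, 1.3]
gripper_width: 1.004
gripper_force: 0.0
```

Call:
carry_out:
  moves:
    - [[13, -46, 0, 0, 0, 0, -1], [12, -25, 0, 0, 0, 0, -1], [14, -8, 0, 0, 0, 0, -1], [0, 0, 0, 0, 0, 0, -1]]

```text
time_s: 10.95
tcp_pos: [0.5635, -0.1065, 0.2447]
orientation: [-3.069, -0.667, -0.001]
wrist_force: [-0.7, 0.8, -1.2]
gripper_width: 1.002
gripper_force: 0.0
```

```bash
python3 look.py w3; python3 -c "
from h import *
cv2.imwrite('pics/t1.png',ctrl.capture('scene')[:,:,::-1])"
```

```text
10.95 [ 0.5635 -0.1065  0.2447] [-3.069e+00 -6.670e-01 -1.000e-03] 1.0015620584558484
red [([97, 58, 83, 90, 5043], array([0.5998, 0.0211, 0.17  ])), ([263, 168, 51, 23, 154], array([ 0.5941, -0.0948,  0.17  ])), ([283, 222, 22, 32, 515], array([ 0.5526, -0.1195,  0.17  ]))]
green [([5, 126, 12, 37, 112], array([0.5277, 0.1348, 0.17  ])), ([403, 274, 37, 37, 673], array([ 0.5547, -0.2419,  0.17  ])), ([369, 304, 16, 32, 211], array([ 0.5118, -0.2166,  0.17  ])), ([113, 367, 45, 48, 1052], array([ 0.3134, -0.0421,  0.17  ])), ([107, 403, 31, 17, 207], array([ 0.2436, -0.0304,  0.17  ]))]
blue [([247, 145, 93, 73, 2919], array([ 0.5963, -0.1002,  0.17  ])), ([428, 367, 22, 20, 267], array([ 0.4683, -0.3326,  0.17  ]))]
```

View pics/w3.png

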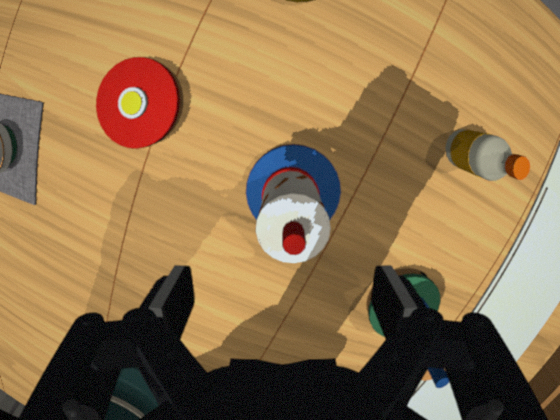

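View pics/t1.png

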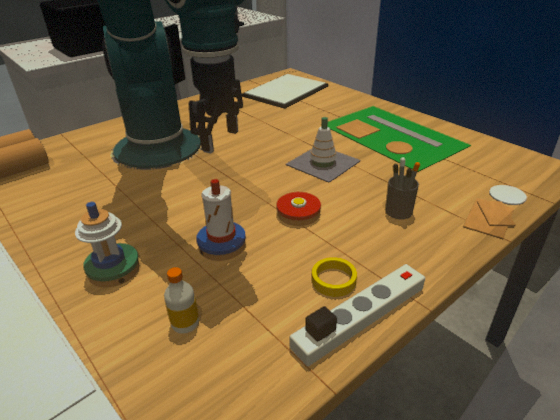

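Green stands upright on the pad. The red finial's top disc is at about (294,243) in the wrist view, and the red base's puck is at (132,102).

```bash
python3 - <<'E'
from h import *
s=ctrl.sense()
rw=ray("wrist",(293.5,243.5),s)
print("fin",atz(rw,.17),tri([rw,ray("top",(360,239)),ray("scene",(214.5,182.5))])[0])
T=np.ascontiguousarray(ctrl.capture("top"))
h=cv2.cvtColor(T,cv2.COLOR_RGB2HSV)[195:260,220:290]
m=((h[...,0]>18)&(h[...,0]<40)&(h[...,1]>100)&(h[...,2]>150)).astype(np.uint8)
n,l,st,ce=cv2.connectedComponentsWithStats(m);print([(st[i],ce[i]+[220,195]) for i in range(1,n) if st[i][4]>5])
cv2.imwrite("pics/t2.png",cv2.resize(T[190:265,215:400,::-1],None,fx=4,fy=4,interpolation=3))
print("puck w",atz(ray("wrist",(132,102),s),.038), [ (a,atz(ray("top",a[1]),.03)) for a in blobs(T,"red",(215,190,290,260))])
E
```

```text
fin [ 0.54858571 -0.12070109  0.17      ] [ 0.54778932 -0.1229349   0.16478007]
[(array([  0,   0,  45,  30, 331], dtype=int32), array([234.31722054, 202.47129909])), (array([47,  0, 21,  4, 43], dtype=int32), array([275.86046512, 196.51162791])), (array([47,  4, 23,  8, 94], dtype=int32), array([277.65957447, 203.15957447])), (array([58, 18, 12,  7, 62], dtype=int32), array([283.66129032, 215.66129032])), (array([ 24,  25,  13,  13, 129], dtype=int32), array([250.42635659, 225.93023256])), (array([ 0, 31,  6, 10, 26], dtype=int32), array([222.65384615, 231.19230769])), (array([59, 36, 11,  5, 24], dtype=int32), array([283.70833333, 233.33333333])), (array([50, 46, 20,  6, 77], dtype=int32), array([280.33766234, 243.06493506])), (array([ 2, 49,  7,  2,  8], dtype=int32), array([224.75, 244.25])), (array([13, 52,  6,  4,  6], dtype=int32), array([235.5       , 248.33333333])), (array([ 0, 55, 20,  5, 65], dtype=int32), array([228.04615385, 251.66153846])), (array([38, 56,  6,  3,  7], dtype=int32), array([260.71428571, 251.85714286]))]
puck w [0.57440928 0.08716677 0.038     ] [((array([ 226,  201,   51,   51, 1800]), array([251.08      , 226.30777778])), array([0.57434559, 0.08720259, 0.03      ]))]
```

View pics/t2.png

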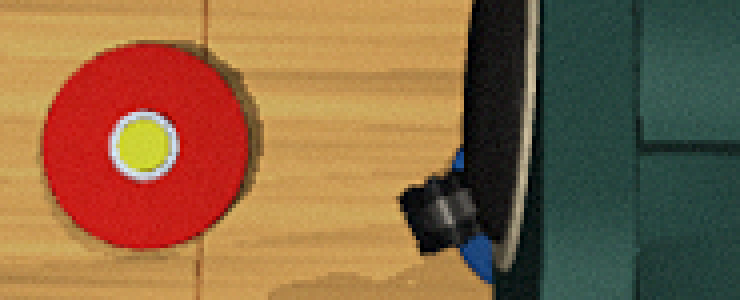

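The puck gives the red base centre as (0.5745, 0.0872), and the two cameras agree on it.

Call:
carry_out:
  moves:
    - [[-8, -8, 0, 0, 0, 0, -1], [-7, -7.5, -15, 0, 0, 0, -1], [0, 0, -25, 0, 0, 0, -1], [0, 0, -25, 0, 0, 0, -1], [0, 0, -18, 0, 0, 0, -1], [0, 0, -11, 0, 0, 0, -1], [0, 0, -5, 0, 0, 0, -1], [0, 0, 0, 0, 0, 0, -1]]

```text
time_s: 12.1
tcp_pos: [0.5479, -0.1226, 0.1456]
orientation: [-3.07, -0.667, -0.0]
wrist_force: [-0.3, 0.6, 0.4]
gripper_width: 0.999
gripper_force: 0.0
```

```bash
python3 look.py w4|head -1
```

```text
12.1 [ 0.5479 -0.1226  0.1456] [-3.07  -0.667 -0.   ] 0.998853189001881
```

View pics/w4.png

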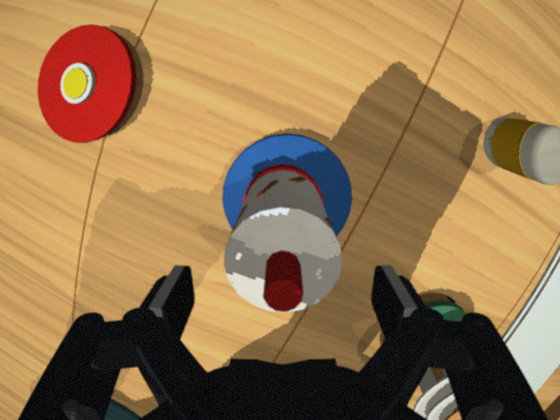

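The finial (283,283) is centred between the pads, so I'll grip it.

Call:
carry_out:
  moves:
    - [[0, 0, -0.8, 0, 0, 0, -0.5], [0, 0, 0, 0, 0, 0, 0], [0, 0, 0, 0, 0, 0, 0.3], [0, 0, 0, 0, 0, 0, 0.5], [0, 0, 0, 0, 0, 0, 1], [0, 0, 0, 0, 0, 0, 1], [0, 0, 0, 0, 0, 0, 1], [0, 0, 0, 0, 0, 0, 1]]

```text
time_s: 13.15
tcp_pos: [0.5479, -0.1227, 0.1448]
orientation: [3.07, 0.667, 0.0]
wrist_force: [-0.4, -1.1, 5.7]
gripper_width: 0.199
gripper_force: 39.1
```

Call:
carry_out:
  moves:
    - [[0, 0, 0, 0, 0, 0, 1], [0, 0, 2, 0, 0, 0, 1], [0, 0, 4, 0, 0, 0, 1], [0, 0, 8, 0, 0, 0, 1], [0, 0, 10, 0, 0, 0, 1], [0, 0, 10, 0, 0, 0, 1], [0, 0, 6, 0, 0, 0, 1], [0, 0, 0, 0, 0, 0, 1]]

```text
time_s: 14.15
tcp_pos: [0.548, -0.1227, 0.1851]
orientation: [3.07, 0.667, 0.001]
wrist_force: [-0.6, 0.2, -1.4]
gripper_width: 0.193
gripper_force: 39.0
```

Call:
carry_out:
  moves:
    - [[1.5, 12, 0, 0, 0, 0, 1], [3, 25, 0, 0, 0, 0, 1], [4, 33, 0, 0, 0, 0, 1], [4.5, 35, 0, 0, 0, 0, 1], [4.5, 35, 0, 0, 0, 0, 1], [4, 33, 0, 0, 0, 0, 1], [3, 25, 0, 0, 0, 0, 1], [2, 12, 0, 0, 0, 0, 1]]

```text
time_s: 15.15
tcp_pos: [0.5739, 0.0895, 0.1843]
orientation: [-3.069, -0.67, 0.001]
wrist_force: [-0.0, -0.2, -1.6]
gripper_width: 0.196
gripper_force: 39.1
```

Call:
carry_out:
  moves:
    - [[0, 0, 0, 0, 0, 0, 1], [0, 0, -6, 0, 0, 0, 1], [0, 0, -10, 0, 0, 0, 1], [0, 0, -10, 0, 0, 0, 1], [0, 0, -6, 0, 0, 0, 1], [0, 0, -3, 0, 0, 0, 1], [0, 0, -1.5, 0, 0, 0, 1], [0, 0, 0, 0, 0, 0, 1]]

```text
time_s: 16.15
tcp_pos: [0.5743, 0.0874, 0.1483]
orientation: [-3.07, -0.667, -0.0]
wrist_force: [-0.4, -0.2, -0.5]
gripper_width: 0.197
gripper_force: 39.1
```

Call:
carry_out:
  moves:
    - [[0, 0, -1, 0, 0, 0, 1], [0, 0, -1, 0, 0, 0, 1], [0, 0, -0.7, 0, 0, 0, 1], [0, 0, -0.5, 0, 0, 0, 1], [0, 0, 0, 0, 0, 0, 1], [0, 0, 0, 0, 0, 0, 1]]

```text
time_s: 16.9
tcp_pos: [0.5743, 0.0874, 0.145]
orientation: [-3.07, -0.667, 0.0]
wrist_force: [0.3, -0.0, -1.1]
gripper_width: 0.196
gripper_force: 39.1
```

Call:
carry_out:
  moves:
    - [[0, 0, -0.4, 0, 0, 0, 1], [0, 0, -0.3, 0, 0, 0, 1], [0, 0, 0, 0, 0, 0, 1], [0, 0, 0, 0, 0, 0, 1]]

```text
time_s: 17.4
tcp_pos: [0.5746, 0.0874, 0.1448]
orientation: [3.07, 0.667, 0.001]
wrist_force: [-1.6, 0.2, 7.3]
gripper_width: 0.195
gripper_force: 39.9
```

Call:
carry_out:
  moves:
    - [[0, 0, 0.3, 0, 0, 0, 0.6], [0, 0, 0, 0, 0, 0, 0.2], [0, 0, 0, 0, 0, 0, -0.5], [0, 0, 0, 0, 0, 0, -1], [0, 0, 0, 0, 0, 0, -1], [0, 0, 15, 0, 0, 0, -1], [0, 0, 40, 0, 0, 0, -1], [0, 0, 45, 0, 0, 0, -1]]

```text
time_s: 18.4
tcp_pos: [0.574, 0.0874, 0.2465]
orientation: [-3.07, -0.667, 0.001]
wrist_force: [0.3, 0.3, -0.3]
gripper_width: 0.998
gripper_force: 0.0
```

Call:
carry_out:
  moves:
    - [[-5, -20, 0, 0, 0, 0, -1], [-10, -44, 0, 0, 0, 0, -1], [-11, -46, 0, 0, 0, 0, -1], [-11, -46, 0, 0, 0, 0, -1], [-11, -46, 0, 0, 0, 0, -1], [-11, -46, 0, 0, 0, 0, -1], [-11, -46, 0, 0, 0, 0, -1], [-11, -46, 0, 0, 0, 0, -1]]

```text
time_s: 19.4
tcp_pos: [0.493, -0.2541, 0.2459]
orientation: [3.069, 0.667, 0.002]
wrist_force: [0.2, -0.4, -0.4]
gripper_width: 1.0
gripper_force: 0.0
```

Call:
carry_out:
  moves:
    - [[-10, -44, 0, 0, 0, 0, -1], [-5, -25, 0, 0, 0, 0, -1], [-3, -10, 0, 0, 0, 0, -1], [0, 0, 0, 0, 0, 0, -1], [0, 0, 0, 0, 0, 0, -1]]

```text
time_s: 20.02
tcp_pos: [0.4758, -0.3304, 0.2449]
orientation: [-3.069, -0.669, -0.001]
wrist_force: [0.5, -0.1, -0.2]
gripper_width: 1.002
gripper_force: 0.0
```

```bash
python3 look.py w5; python3 - <<'E'
from h import *
T=np.ascontiguousarray(ctrl.capture("top"));
print([(a,atz(ray("top",b),.03)) for a,b in blobs(T,"blue",(315,195,395,285))])
S=ctrl.capture("scene");cv2.imwrite("pics/c1.png",np.hstack([S[140:340,60:440],T[150:350,100:480]])[:,:,::-1])
E
```

```text
20.025 [ 0.4758 -0.3304  0.2449] [-3.069e+00 -6.690e-01 -1.000e-03] 1.0018366943553692
red [([9, 0, 51, 35, 848], array([ 0.5466, -0.0754,  0.17  ]))]
green [([243, 143, 94, 59, 2437], array([ 0.5123, -0.3169,  0.17  ])), ([0, 267, 73, 84, 2312], array([ 0.2841, -0.1334,  0.17  ]))]
blue [([107, 5, 87, 89, 5210], array([ 0.5496, -0.1971,  0.17  ])), ([283, 224, 22, 32, 576], array([ 0.4643, -0.3442,  0.17  ]))]
[(array([ 326,  214,   52,   52, 1846]), array([ 0.55114771, -0.12530893,  0.03      ]))]
```

View pics/w5.png

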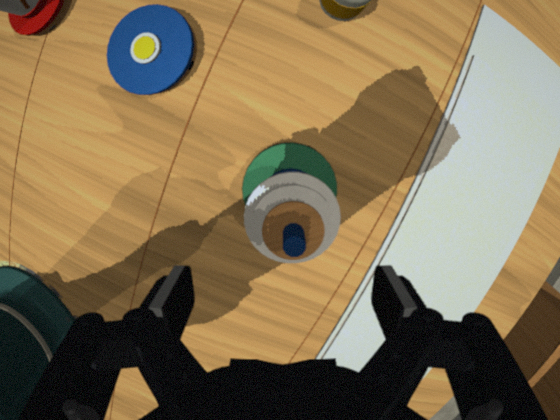

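View pics/c1.png

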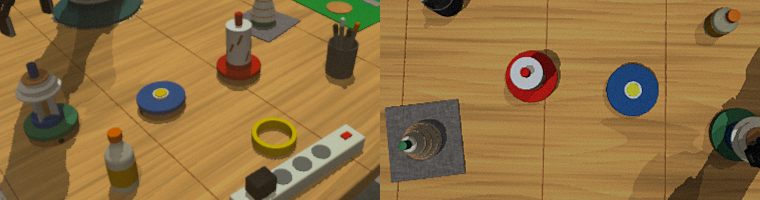

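Red stands on its own base. The blue finial's top disc is at about (293.5,245.5) in the wrist view, and the blue base's puck is at (145,47).

```bash
python3 - <<'E'
from h import *
s=ctrl.sense();rw=ray("wrist",(293.5,245.5),s)
print(atz(rw,.17),tri([rw,ray("top",(486,292)),ray("scene",(91.5,204.5))])[0],atz(ray("wrist",(145,47),s),.038),s["tcp_pos"])
E
```

```text
[ 0.46004038 -0.34653356  0.17      ] [ 0.45974276 -0.34723755  0.16772286] [ 0.5510241  -0.12844905  0.038     ] [ 0.47567025 -0.33080339  0.24471791]
```

Call:
carry_out:
  moves:
    - [[-8, -8, 0, 0, 0, 0, -1], [-7.7, -8, -15, 0, 0, 0, -1], [0, 0, -25, 0, 0, 0, -1], [0, 0, -25, 0, 0, 0, -1], [0, 0, -18, 0, 0, 0, -1], [0, 0, -11, 0, 0, 0, -1], [0, 0, -6, 0, 0, 0, -1], [0, 0, 0, 0, 0, 0, -1]]

```text
time_s: 21.18
tcp_pos: [0.4596, -0.3477, 0.1446]
orientation: [3.07, 0.667, -0.0]
wrist_force: [0.6, 0.3, -0.1]
gripper_width: 0.999
gripper_force: 0.0
```

```bash
python3 look.py w6
```

```text
21.175 [ 0.4596 -0.3477  0.1446] [ 3.07   0.667 -0.   ] 0.9985076160251649
red []
green [([217, 130, 129, 73, 4448], array([ 0.5136, -0.3222,  0.17  ])), ([0, 302, 48, 98, 1961], array([ 0.3298, -0.2118,  0.17  ]))]
blue [([50, 0, 104, 71, 4977], array([ 0.5324, -0.2359,  0.17  ])), ([264, 166, 36, 5, 73], array([ 0.511 , -0.3239,  0.17  ])), ([263, 254, 38, 59, 1857], array([ 0.4667, -0.3438,  0.17  ]))]
```

Call:
carry_out:
  moves:
    - [[0, 0, 0, 0, 0, 0, -0.5], [0, 0, 0, 0, 0, 0, 0], [0, 0, 0, 0, 0, 0, 0.3], [0, 0, 0, 0, 0, 0, 0.5], [0, 0, 0, 0, 0, 0, 1], [0, 0, 0, 0, 0, 0, 1], [0, 0, 0, 0, 0, 0, 1], [0, 0, 0, 0, 0, 0, 1]]

```text
time_s: 22.22
tcp_pos: [0.4596, -0.3477, 0.1447]
orientation: [3.07, 0.667, 0.0]
wrist_force: [-1.0, 0.9, 4.8]
gripper_width: 0.196
gripper_force: 39.0
```

Call:
carry_out:
  moves:
    - [[0, 0, 0, 0, 0, 0, 1], [0, 0, 2, 0, 0, 0, 1], [0, 0, 4, 0, 0, 0, 1], [0, 0, 8, 0, 0, 0, 1], [0, 0, 10, 0, 0, 0, 1], [0, 0, 10, 0, 0, 0, 1], [0, 0, 6, 0, 0, 0, 1], [0, 0, 0, 0, 0, 0, 1]]

```text
time_s: 23.22
tcp_pos: [0.4598, -0.3478, 0.1851]
orientation: [3.069, 0.667, 0.001]
wrist_force: [0.4, 0.1, -1.3]
gripper_width: 0.194
gripper_force: 39.0
```

Call:
carry_out:
  moves:
    - [[5, 12, 0, 0, 0, 0, 1], [11, 26, 0, 0, 0, 0, 1], [14, 35, 0, 0, 0, 0, 1], [15.5, 37.5, 0, 0, 0, 0, 1], [15.5, 37.5, 0, 0, 0, 0, 1], [14, 35, 0, 0, 0, 0, 1], [11, 26, 0, 0, 0, 0, 1], [5.5, 12, 0, 0, 0, 0, 1]]

```text
time_s: 24.22
tcp_pos: [0.5514, -0.1243, 0.1842]
orientation: [-3.068, -0.67, 0.001]
wrist_force: [0.7, -0.4, -1.3]
gripper_width: 0.193
gripper_force: 39.0
```

Call:
carry_out:
  moves:
    - [[0, 0, 0, 0, 0, 0, 1], [0, 0, -6, 0, 0, 0, 1], [0, 0, -10, 0, 0, 0, 1], [0, 0, -10, 0, 0, 0, 1], [0, 0, -6, 0, 0, 0, 1], [0, 0, -3, 0, 0, 0, 1], [0, 0, -1.5, 0, 0, 0, 1], [0, 0, 0, 0, 0, 0, 1]]

```text
time_s: 25.22
tcp_pos: [0.5512, -0.1266, 0.1481]
orientation: [3.07, 0.667, 0.0]
wrist_force: [0.7, -0.5, -0.8]
gripper_width: 0.197
gripper_force: 39.0
```

Call:
carry_out:
  moves:
    - [[0, 0, -1, 0, 0, 0, 1], [0, 0, -1, 0, 0, 0, 1], [0, 0, -0.7, 0, 0, 0, 1], [0, 0, -0.5, 0, 0, 0, 1], [0, 0, -0.4, 0, 0, 0, 1], [0, 0, 0, 0, 0, 0, 1], [0, 0, 0, 0, 0, 0, 1]]

```text
time_s: 26.1
tcp_pos: [0.5512, -0.1266, 0.1447]
orientation: [3.07, 0.667, 0.0]
wrist_force: [-1.3, 0.1, 4.0]
gripper_width: 0.195
gripper_force: 39.5
```

Call:
carry_out:
  moves:
    - [[0, 0, 0.3, 0, 0, 0, 0.6], [0, 0, 0, 0, 0, 0, 0.2], [0, 0, 0, 0, 0, 0, -0.5], [0, 0, 0, 0, 0, 0, -1], [0, 0, 0, 0, 0, 0, -1], [0, 0, 15, 0, 0, 0, -1], [0, 0, 40, 0, 0, 0, -1], [0, 0, 45, 0, 0, 0, -1]]

```text
time_s: 27.1
tcp_pos: [0.5509, -0.1266, 0.2467]
orientation: [-3.07, -0.667, 0.0]
wrist_force: [0.1, -0.6, -0.5]
gripper_width: 1.0
gripper_force: 0.0
```

Call:
carry_out:
  moves:
    - [[-5, 20, 0, 0, 0, 0, -1], [-10, 44, 0, 0, 0, 0, -1], [-11, 48, 0, 0, 0, 0, -1], [-11, 48, 0, 0, 0, 0, -1], [-11, 48, 0, 0, 0, 0, -1], [-11, 48, 0, 0, 0, 0, -1], [-11, 48, 0, 0, 0, 0, -1], [-11, 48, 0, 0, 0, 0, -1]]

```text
time_s: 28.1
tcp_pos: [0.4691, 0.227, 0.2451]
orientation: [3.07, 0.667, 0.0]
wrist_force: [-0.3, -0.1, -0.0]
gripper_width: 1.002
gripper_force: 0.0
```

Call:
carry_out:
  moves:
    - [[-10, 46, -10, 0, 0, 0, -1], [-5, 35, -10, 0, 0, 0, -1], [-5, 21, -5, 0, 0, 0, -1], [0, 0, 0, 0, 0, 0, -1], [0, 0, 0, 0, 0, 0, -1]]

```text
time_s: 28.72
tcp_pos: [0.4502, 0.3268, 0.22]
orientation: [3.07, 0.666, 0.0]
wrist_force: [0.3, 0.2, 0.1]
gripper_width: 1.004
gripper_force: 0.0
```

```bash
python3 look.py w7; python3 - <<'E'
from h import *
s=ctrl.sense();w=np.ascontiguousarray(cv2.imread("pics/w7.png")[:,:,::-1]);
for a,b in blobs(w,"green",(230,180,350,300)): print("fin~",atz(ray("wrist",(a[0]+a[2]/2,a[1]+a[3]-11),s),.145))
T=np.ascontiguousarray(ctrl.capture("top"))
print([(a,atz(ray("top",b),.03)) for a,b in blobs(T,"green",(415,245,505,325))])
cv2.imwrite("pics/c2.png",np.hstack([w[100:400,180:400],T[180:330,240:510].repeat(2,0).repeat(2,1)])[:,:,::-1])
E
```

```text
28.725 [0.4502 0.3268 0.22  ] [3.07  0.666 0.   ] 1.003652409063085
red [([465, 130, 64, 85, 2629], array([0.5501, 0.2156, 0.17  ]))]
green [([0, 0, 214, 266, 24394], array([0.4759, 0.4801, 0.17  ])), ([280, 222, 23, 32, 589], array([0.4487, 0.3207, 0.17  ]))]
blue [([543, 230, 17, 47, 630], array([0.5243, 0.0994, 0.17  ]))]
fin~ [0.4357997  0.31299233 0.145     ]
[(array([ 431,  258,   53,   53, 1942]), array([ 0.4642379 , -0.34294501,  0.03      ]))]
```

View pics/c2.png

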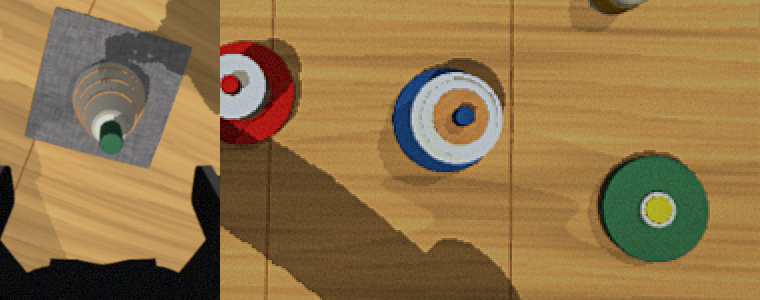

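Blue is on the blue base. The green finial on the pad is at (0.435, 0.312) and the green base is clear with its puck visible.

Call:
carry_out:
  moves:
    - [[-8, -7, 0, 0, 0, 0, -1], [-7, -7.5, -15, 0, 0, 0, -1], [0, 0, -25, 0, 0, 0, -1], [0, 0, -25, 0, 0, 0, -1], [0, 0, -18, 0, 0, 0, -1], [0, 0, -11, 0, 0, 0, -1], [0, 0, -6, 0, 0, 0, -1], [0, 0, 0, 0, 0, 0, -1]]

```text
time_s: 29.82
tcp_pos: [0.4351, 0.3129, 0.1198]
orientation: [-3.07, -0.667, 0.0]
wrist_force: [0.7, 0.4, -0.5]
gripper_width: 1.003
gripper_force: 0.0
```

Call:
carry_out:
  moves:
    - [[0, 0, 0, 0, 0, 0, -0.5], [0, 0, 0, 0, 0, 0, 0], [0, 0, 0, 0, 0, 0, 0.3], [0, 0, 0, 0, 0, 0, 0.5], [0, 0, 0, 0, 0, 0, 1], [0, 0, 0, 0, 0, 0, 1], [0, 0, 0, 0, 0, 0, 1], [0, 0, 0, 0, 0, 0, 1]]

```text
time_s: 30.82
tcp_pos: [0.4351, 0.313, 0.1199]
orientation: [-3.07, -0.667, -0.0]
wrist_force: [-1.1, 1.5, 4.2]
gripper_width: 0.198
gripper_force: 39.2
```

Call:
carry_out:
  moves:
    - [[0, 0, 2, 0, 0, 0, 1], [0, 0, 4, 0, 0, 0, 1], [0, 0, 10, 0, 0, 0, 1], [0, 0, 20, 0, 0, 0, 1], [0, 0, 25, 0, 0, 0, 1], [0, 0, 28, 0, 0, 0, 1], [0, 0, 28, 0, 0, 0, 1], [0, 0, 28, 0, 0, 0, 1]]

```text
time_s: 31.82
tcp_pos: [0.4349, 0.3128, 0.2664]
orientation: [-3.07, -0.667, -0.001]
wrist_force: [-0.6, 0.5, -0.7]
gripper_width: 0.193
gripper_force: 39.0
```

Call:
carry_out:
  moves:
    - [[-1, -10, 25, 0, 0, 0, 1], [-2, -20, 20, 0, 0, 0, 1], [-2, -30, 10, 0, 0, 0, 1], [-2, -38, 0, 0, 0, 0, 1], [-2, -40, 0, 0, 0, 0, 1], [-2, -40, 0, 0, 0, 0, 1], [-2, -40, 0, 0, 0, 0, 1], [-2, -40, 0, 0, 0, 0, 1]]

```text
time_s: 32.83
tcp_pos: [0.4197, 0.0537, 0.3205]
orientation: [-3.07, -0.667, -0.001]
wrist_force: [0.7, 1.0, -2.0]
gripper_width: 0.194
gripper_force: 39.1
```

Call:
carry_out:
  moves:
    - [[0, -40, 0, 0, 0, 0, 1], [0, -40, 0, 0, 0, 0, 1], [0, -40, 0, 0, 0, 0, 1], [0, -40, 0, 0, 0, 0, 1], [4, -40, 0, 0, 0, 0, 1], [6, -40, 0, 0, 0, 0, 1], [8, -40, 0, 0, 0, 0, 1], [8, -35, 0, 0, 0, 0, 1]]

```text
time_s: 33.83
tcp_pos: [0.4461, -0.2614, 0.3204]
orientation: [3.07, 0.667, 0.001]
wrist_force: [0.3, 0.7, -2.2]
gripper_width: 0.192
gripper_force: 39.1
```

Call:
carry_out:
  moves:
    - [[7, -30, 0, 0, 0, 0, 1], [5, -25, 0, 0, 0, 0, 1], [3, -15, 0, 0, 0, 0, 1], [0, 0, 0, 0, 0, 0, 1], [0, 0, 0, 0, 0, 0, 1]]

```text
time_s: 34.45
tcp_pos: [0.4612, -0.3292, 0.32]
orientation: [-3.069, -0.668, -0.0]
wrist_force: [-0.5, 0.7, -1.3]
gripper_width: 0.202
gripper_force: 39.1
```

```bash
python3 look.py w8
```

```text
34.45 [ 0.4612 -0.3292  0.32  ] [-3.069 -0.668 -0.   ] 0.2019787138939864
red [([43, 0, 52, 32, 812], array([ 0.5426, -0.0503,  0.17  ]))]
green [([254, 127, 79, 57, 2230], array([ 0.5022, -0.3248,  0.17  ])), ([8, 245, 96, 106, 3907], array([ 0.2261, -0.1247,  0.17  ])), ([263, 254, 40, 59, 1901], array([ 0.37  , -0.3702,  0.17  ])), ([0, 283, 68, 109, 2500], array([ 0.0899, -0.0573,  0.17  ])), ([0, 403, 19, 17, 100], array([-0.3142,  0.0556,  0.17  ]))]
blue [([148, 11, 65, 75, 2002], array([ 0.5432, -0.1996,  0.17  ])), ([122, 19, 24, 19, 327], array([ 0.5498, -0.1341,  0.17  ]))]
```

View pics/w8.png

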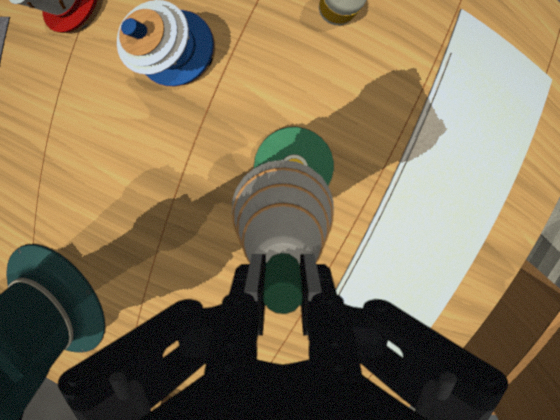

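The green shade is held above the green base, whose disc spans columns 254–333 with its top at row 127.

```bash
python3 - <<'E'
from h import *
s=ctrl.sense();p=P["wrist"]
R=Ro.from_rotvec(s["orientation"]).as_matrix()
# predict disc outline for candidate centres -> match bounds (254,333,127)
def pred(c):
    a=np.linspace(0,6.28,200);X=np.c_[c[0]+.055*np.cos(a),c[1]+.055*np.sin(a),0*a+.03]
    X=(X-s["tcp_pos"])@R; M=p["mount"];X=(X-M[:3,3])@M[:3,:3]
    r=np.hypot(X[:,0],X[:,1]);t=np.arctan2(r,X[:,2]);u=p["cx"]+p["fx"]*t*X[:,0]/r;v=p["cy"]+p["fx"]*t*X[:,1]/r
    return np.array([u.min(),u.max(),v.min()])
f=least_squares(lambda c:pred(c)-[254,333,127],[.463,-.344]);print(f.x,f.fun,s["tcp_pos"])
E
```

```text
[ 0.46241738 -0.34491945] [-0.98857976  1.00432019  0.0560044 ] [ 0.46122786 -0.32918176  0.31999548]
```

Call:
carry_out:
  moves:
    - [[1, -6, 0, 0, 0, 0, 1], [0.5, -7, -8, 0, 0, 0, 1], [0, -2.5, -18, 0, 0, 0, 1], [0, 0, -25, 0, 0, 0, 1], [0, 0, -25, 0, 0, 0, 1], [0, 0, -25, 0, 0, 0, 1], [0, 0, -20, 0, 0, 0, 1], [0, 0, -12, 0, 0, 0, 1]]

```text
time_s: 35.5
tcp_pos: [0.4619, -0.3453, 0.1847]
orientation: [-3.068, -0.666, 0.002]
wrist_force: [0.4, 0.0, -0.3]
gripper_width: 0.195
gripper_force: 39.1
```

Call:
carry_out:
  moves:
    - [[0, 0, -12, 0, 0, 0, 1], [0, 0, -12, 0, 0, 0, 1], [0, 0, -8, 0, 0, 0, 1], [0, 0, -4, 0, 0, 0, 1], [0, 0, -2, 0, 0, 0, 1], [0, 0, -1, 0, 0, 0, 1], [0, 0, 0, 0, 0, 0, 1], [0, 0, 0, 0, 0, 0, 1]]

```text
time_s: 36.5
tcp_pos: [0.4627, -0.3457, 0.148]
orientation: [3.07, 0.667, 0.0]
wrist_force: [0.5, 1.3, -1.4]
gripper_width: 0.19
gripper_force: 39.1
```

Call:
carry_out:
  moves:
    - [[0, 0, -1, 0, 0, 0, 1], [0, 0, -1, 0, 0, 0, 1], [0, 0, -0.6, 0, 0, 0, 1], [0, 0, -0.4, 0, 0, 0, 1], [0, 0, -0.3, 0, 0, 0, 1], [0, 0, 0, 0, 0, 0, 1], [0, 0, 0, 0, 0, 0, 1]]

```text
time_s: 37.38
tcp_pos: [0.4628, -0.3458, 0.145]
orientation: [3.07, 0.667, 0.001]
wrist_force: [-0.7, 1.2, 7.8]
gripper_width: 0.192
gripper_force: 39.9
```

Contact. Now I'll release and back off.

Call:
carry_out:
  moves:
    - [[0, 0, 0.3, 0, 0, 0, 0.6], [0, 0, 0, 0, 0, 0, 0.2], [0, 0, 0, 0, 0, 0, -0.5], [0, 0, 0, 0, 0, 0, -1], [0, 0, 0, 0, 0, 0, -1], [0, 0, 15, 0, 0, 0, -1], [0, 0, 40, 0, 0, 0, -1], [0, 0, 45, 0, 0, 0, -1]]

```text
time_s: 38.38
tcp_pos: [0.4624, -0.3456, 0.2467]
orientation: [-3.07, -0.667, 0.0]
wrist_force: [-0.5, 0.2, 0.7]
gripper_width: 1.002
gripper_force: 0.0
```

Call:
carry_out:
  moves:
    - [[-10, -15, 20, 0, 0, 0, -1], [-20, -35, 10, 0, 0, 0, -1], [-25, -40, 0, 0, 0, 0, -1], [-25, -40, 0, 0, 0, 0, -1], [-25, -35, 0, 0, 0, 0, -1], [-10, -15, 0, 0, 0, 0, -1], [0, 0, 0, 0, 0, 0, -1], [0, 0, 0, 0, 0, 0, -1]]

```text
time_s: 39.38
tcp_pos: [0.3488, -0.5246, 0.2751]
orientation: [-3.069, -0.669, -0.001]
wrist_force: [0.3, -0.2, -0.5]
gripper_width: 1.003
gripper_force: 0.0
```

```bash
python3 - <<'E'
from h import *
S=ctrl.capture("scene");T=ctrl.capture("top")
cv2.imwrite("pics/f.png",np.hstack([S[130:350,60:440],T[110:330,120:520]])[:,:,::-1])
E
```

```text
(no output)
```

View pics/f.png

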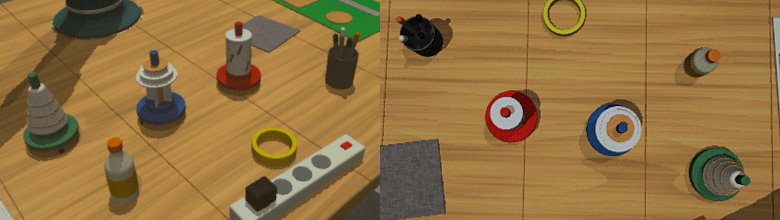

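Both views show each shade upright on the base of its own colour, with the pad empty and the tape, glue and pens where they stood.

```bash
python3 -c "
from cell import ctrl
print(ctrl.close_job())"
```

```text
the job is handed in; nothing more can be done
None
```

The job is handed in: the red, blue and green shades each stand upright on the base of their own colour, the felt pad is empty, and the final pictures show the bases, tape, glue and pens where they stood.

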